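Seat a row of sample vials in the autosampler magazine

ROBOT

A 7-joint arm with a two-finger parallel gripper is mounted at the origin on a cart in front of the work surface, level with it; the furniture and walls round the work are solid. World frame = base frame: x ahead of the robot, y to its left, z up, the work surface at z = 0. Lengths are in m, angles in rad, forces in N, time in s.
With the tool pointing down it reaches from about 0.35 to 0.775 m from the base axis. Payload 3.1 kg.
Tool frame: the origin (TCP) lies at the very end of the fingers, on their centre line; the grasp point (between the pads) lies 19 mm behind it; z points along the fingers, y is the line along which they close (so a half turn about z gives the same grasp; the last joint's range is limited). The gripper opens to 85 mm and grips with 20 to 120 N. Pads are 22 mm wide; open, the fingers measure 114 mm over their backs; the gripper's body (76 mm by 85 mm) begins 54 mm behind the grasp point. The pads swing forward as they close: fully open they stand 13 mm farther back than shut.
Start: joints at [1.303, 0.311, 0.014, 1.512, -0.004, 1.319, -0.027], TCP at [0.123, -0.536, 0.231] pointing down, gripper open.
Joint ranges: [-2.7, 2.7], [-0.3, 1.91], [-1.27, 1.3], [0.12, 2.57], [-1.44, 4.58], [0.2, 2.03], [-3.05, 3.05]. Speed limits (rad/s): [2.79, 2.79, 3.14, 3.14, 3.14, 3.14, 3.14].

INTERFACE

Orientations are given as a unit quaternion [x, y, z, w].
In Python, from rig import ctrl gives the robot as it stands.
- The arm moves only by the shell command python3 -m handwheel 'ROWS' [FORCE]. ROWS is JSON, one flat list of numbers, 5 for each row, row after row: the shift along the tool's x, y, z in units of 40 mm (1.0 is 40 mm), then the turn about the tool's z in units of 6 degrees (1.0 is 6 degrees), then the opening, from -1 (shut) to 1 (fully open). A call has 1 to 12 rows; each row shifts and turns the commanded pose from where the row before left it, along the tool's axes as they then stand; what a row does not reach is not made up. A row lasts 1/8 s, in which the tool goes at most 62.5 mm and 10.7 degrees, less where a joint would pass 70% of its speed; a pose out of reach is approached as far as the arm can. A call is refused whole if a number of a shift passes 1 or a number of a turn 1, either way. A call with a gripper value outside its range is refused whole. The fingers move at their own pace and stop on an object; FORCE is the grip in N (left out, the last holds). Time passes only in rows, so rows that do not move let the fingers close. It gives the time, the measured TCP pose, the force, the opening and the grip force at its end, in the units of the state.
- ctrl.sense(): the state, without advancing time (a new reading comes with each control period).
- ctrl.get_image(name): name is "scene" or "side" or "wrist"; returns a dict with "img" (400x640x3 uint8, blue, green, red), "vfov" (degrees; the focal length in pixels is half the picture's height over the tangent of half this angle, whatever the lens; pixels are square), "cx", "cy" (the principal point, pixels), "T" (4x4, takes a point from camera to world coordinates). Camera axes: x right, y down, z forward; pixel columns grow to the right and rows downward; lengths in m; the calibration is good to about 2 mm. A picture is of the moment at which its call begins. There is no depth.
- ctrl.close_job(): hands the job in; it is judged then, once.
Trained networks look in a picture, given as the dict that the camera call returned (one of the last four; its "shot" number tells which), for a name from the list of things; names that differ only in an ending like _2 or _b are one class to them, and where a whole thing is asked for, a point or a joint stands for the part that bears it (a point fixed in the world has none). Each returns a list of dicts, best first, with "p" (0 to 1); they miss things now and then, are a little off and sometimes report something else, mostly with a low value. They report only what shows in the picture. A call takes as long as a camera call. They do not tell look-alikes from the thing itself.
- ctrl.look_for(picture, thing): "pixel" ([column, row] in pixels, amid what is visible of it).
- ctrl.masks_of(picture, thing): "region" (400x640 bool, what is visible of it) and "pixel" ([column, row] in pixels, amid what is visible of it).
The state is a dict: "t": time; "joint_pos": joint angles; "joint_vel": joint speeds; "effort": joint torques, N m; "position": TCP position; "tool_rot": TCP orientation; "contact_force": force on the tool from outside, world axes, zero at the start; "moment": the same for the moment, N m; "grip_width": finger opening in m; "finger_force": force on a finger pad.
Only numpy, scipy, OpenCV 4.12 (cv2) and the standard library are available. Lean on these libraries where they do the work, as an engineer would, in place of code of your own. Each camera call takes 0.05 s, during which the arm holds its last target. There are 200 camera calls.

TASK

Load the working lane of the two-lane vial magazine, the lane whose gate stands open: from behind the rearmost of its four vials, gently push the touching row along the lane as one train until the leading vial is fully home against the end stop. Then push that lane's gate fully shut behind the row with a fingertip, so that it matches the neighbouring lane. Push only on the rearmost vial, do not lift or tip any vial, leave the other things where they are, and finish with the hand clear.

Things in the scene. Friction and masses are not known exactly. Their poses are not given: they have to be found in the camera images.
- magazine: two-lane vial magazine on an aluminium plate 230 x 124 mm, fixed to the worktop. Origin on the worktop under the plate, midway between the lanes; local x runs along the lanes to the end stop, y across, z up. Lanes are centred at y = +23 mm (working lane, gate open) and y = -23 mm (full, gate shut); guide tops are 26 mm above the origin
- lane_mouth (a point): open rear end of the working lane, on the middle of its bed, at x = -110, y = 23, z = 14 mm in the magazine. The bed is 29 mm wide between the guides and slippery (friction about 0.2)
- stop_face (a point): foot of the end stop's flat face, in the middle of the working lane's bed, at x = 104, y = 23, z = 14 mm in the magazine. The stop is a block 14 mm thick, its top 52 mm above the magazine's underside
- gate_post (a point): rear face of the post midway between the lanes that the gates shut against (8 mm wide, top 44 mm above the magazine's underside), at x = -7, y = 0, z = 35 mm in the magazine
- gate_hinge (a point): on the upright hinge axis of the working lane's gate, at x = -9, y = 50, z = 35 mm in the magazine, on the lane's outer side. The gate is a steel strip 4 mm thick reaching 49 mm from this axis, just above the guides: lower edge 29, upper edge 41 mm above the magazine's underside
- gate_pin (a point): middle of the upright thumb pin (9.6 mm thick, top 56 mm above the magazine's underside) standing on the gate strip, 34 mm from the hinge axis
- gate (a joint): swing of the working lane's gate in rad. 0: parallel to the lane, outside it, pointing to the rear (magazine -x); negative (to -0.7): further out; growing: its free end swings in over the lane, anticlockwise from above, to 1.571 = fully shut, square across the lane on the post, 3 mm behind four seated vials. Light friction (about 0.7 N at the pin); it stays where left
- vial_a: leading of the four vials standing in a touching row in the working lane: clear glass sample vial with a white screw cap, 27 mm diameter, 58 mm tall, about 35 g; origin at the centre of its underside, z up. Seated, the leading vial's centre is at x = 90.5 mm in the magazine
- vial_b: second of the four vials standing in a touching row in the working lane: clear glass sample vial with a white screw cap, 27 mm diameter, 58 mm tall, about 35 g; origin at the centre of its underside, z up
- vial_c: third of the four vials standing in a touching row in the working lane: clear glass sample vial with a white screw cap, 27 mm diameter, 58 mm tall, about 35 g; origin at the centre of its underside, z up
- vial_d: rearmost of the four vials standing in a touching row in the working lane: clear glass sample vial with a white screw cap, 27 mm diameter, 58 mm tall, about 35 g; origin at the centre of its underside, z up. With the row home, its centre is at x = 9.5 mm in the magazine
- stored_1: vial of the full neighbouring lane (not to be disturbed): clear glass sample vial with a white screw cap, 27 mm diameter, 58 mm tall, about 35 g; origin at the centre of its underside, z up
- stored_2: vial of the full neighbouring lane (not to be disturbed): clear glass sample vial with a white screw cap, 27 mm diameter, 58 mm tall, about 35 g; origin at the centre of its underside, z up
- stored_3: vial of the full neighbouring lane (not to be disturbed): clear glass sample vial with a white screw cap, 27 mm diameter, 58 mm tall, about 35 g; origin at the centre of its underside, z up
- stored_4: vial of the full neighbouring lane (not to be disturbed): clear glass sample vial with a white screw cap, 27 mm diameter, 58 mm tall, about 35 g; origin at the centre of its underside, z up
- spare_vial: loose clear glass sample vial with a white screw cap, 27 mm diameter, 58 mm tall, about 35 g; origin at the centre of its underside, z up; stands on the worktop behind the magazine; not part of the job
- stopper: tapered red-brown rubber stopper, 35 mm wide, 26 mm high, origin at its underside; loose on the worktop; not part of the job
- buffer_a: white-capped solution bottle, 49 mm wide, 100 mm tall, origin at its underside; loose on the worktop; not part of the job
Mind the look-alikes: they are no part of the job. Leave any red look-alike of the vial_d alone.

How it is judged:
By the outcome, as a careful person would: the job done as asked, in the order asked, and still so for the second after the job is handed in, with the robot touching nothing.
It also fails if it takes over 46 s, if anything falls off the work surface, if the arm or the gripper's body presses on something with over 40 N, if the wrist force passes 120 N, or if a joint passes its speed limit or range.

## Working session

There is one attempt and no reset: what is moved stays moved. The work goes in short steps, Python scripts to look and compute and a shell command to move; the robot and the scene stay as the last step left them, time stands still between calls to the robot, and variables do not carry over. Pictures are saved under pics/ and viewed, at most 10 in all, crops included, and the job is handed in when it is done.

```bash
mkdir -p pics; ls
cat > h.py <<'E'
import numpy as np, cv2
from rig import ctrl
from scipy.spatial.transform import Rotation as R
def ray(p,px):
    f=200/np.tan(np.radians(p["vfov"])/2) if p["img"].shape[0]==400 else 0
    d=np.array([(px[0]-p["cx"])/f,(px[1]-p["cy"])/f,1.]); T=np.array(p["T"])
    return T[:3,3],T[:3,:3]@d
def onz(p,px,z):
    o,d=ray(p,px); return o+d*(z-o[2])/d[2]
def proj(p,X):
    f=200/np.tan(np.radians(p["vfov"])/2); T=np.array(p["T"])
    c=T[:3,:3].T@(np.array(X)-T[:3,3]); return np.array([p["cx"]+f*c[0]/c[2],p["cy"]+f*c[1]/c[2]])
E
python3 - <<'E'
from h import *
s=ctrl.sense(); print({k:np.round(v,3).tolist() for k,v in s.items()})
for n in ["scene","side"]:
    p=ctrl.get_image(n); cv2.imwrite(f"pics/{n}0.png",p["img"]); print(n,p["vfov"],p["cx"],p["cy"],np.round(p["T"],3).tolist())
    for t in ["magazine","vial_a","gate_pin","gate_hinge","gate_post","gate","stop_face","lane_mouth","spare_vial","stopper","buffer_a"]:
        print(t,[(np.round(q["pixel"]).astype(int).tolist(),round(q["p"],2)) for q in ctrl.look_for(p,t)])
E
```

```text
pics
{'t': 0.0, 'joint_pos': [1.303, 0.312, 0.014, 1.513, -0.004, 1.319, -0.027], 'joint_vel': [0.001, -0.001, -0.001, -0.002, 0.0, -0.002, -0.0], 'effort': [-0.0, -37.992, 0.146, -23.059, 0.012, 0.014, 0.0], 'position': [0.123, -0.535, 0.23], 'tool_rot': [0.994, 0.113, -0.0, -0.001], 'contact_force': [0.37, 0.184, -0.324], 'moment': [0.017, -0.001, -0.026], 'finger_force': 0.0, 'grip_width': 0.085}
scene 48.73109580454477 317.3970374116517 209.29693241295655 [[-0.638, -0.502, 0.583, -0.067], [-0.77, 0.432, -0.47, 0.669], [-0.016, -0.749, -0.662, 0.802], [0.0, 0.0, 0.0, 1.0]]
magazine [([292, 321], 0.88), ([325, 300], 0.43)]
vial_a [([319, 284], 0.75), ([298, 305], 0.7), ([310, 295], 0.62), ([322, 278], 0.53), ([314, 237], 0.5)]
gate_pin [([325, 300], 0.56)]
gate_hinge [([292, 323], 0.6)]
gate_post [([290, 323], 0.97)]
gate [([322, 302], 0.63), ([322, 277], 0.22)]
stop_face [([292, 324], 0.81)]
lane_mouth [([294, 322], 0.85), ([308, 295], 0.66)]
spare_vial [([282, 232], 0.79)]
stopper [([417, 233], 0.62)]
buffer_a [([441, 208], 0.85), ([282, 231], 0.58)]
side 45.87543641609285 316.4336804490484 211.6717136942606 [[-0.996, -0.06, 0.062, 0.479], [-0.087, 0.644, -0.76, 1.027], [0.006, -0.763, -0.647, 0.804], [0.0, 0.0, 0.0, 1.0]]
magazine [([357, 306], 0.68), ([360, 285], 0.31)]
vial_a [([381, 282], 0.73), ([377, 268], 0.68), ([315, 230], 0.66), ([374, 256], 0.54), ([370, 248], 0.51)]
gate_pin [([391, 264], 0.64), ([373, 301], 0.57), ([379, 263], 0.32)]
gate_hinge [([357, 307], 0.78), ([374, 162], 0.48)]
gate_post [([376, 298], 0.86)]
gate [([379, 265], 0.7)]
stop_face [([375, 300], 0.9)]
lane_mouth [([375, 303], 0.89), ([375, 159], 0.47)]
spare_vial [([362, 285], 0.73), ([373, 303], 0.46), ([384, 280], 0.34)]
stopper []
buffer_a [([378, 161], 0.87)]
```

Run:
```python
import cv2
a=cv2.imread("pics/scene0.png");b=cv2.imread("pics/side0.png")
cv2.imwrite("pics/a1.png",cv2.resize(a[180:380,210:470],(780,600),interpolation=3))
cv2.imwrite("pics/b1.png",cv2.resize(b[180:380,250:510],(780,600),interpolation=3))
```

```text
(no output)
```

View pics/a1.png

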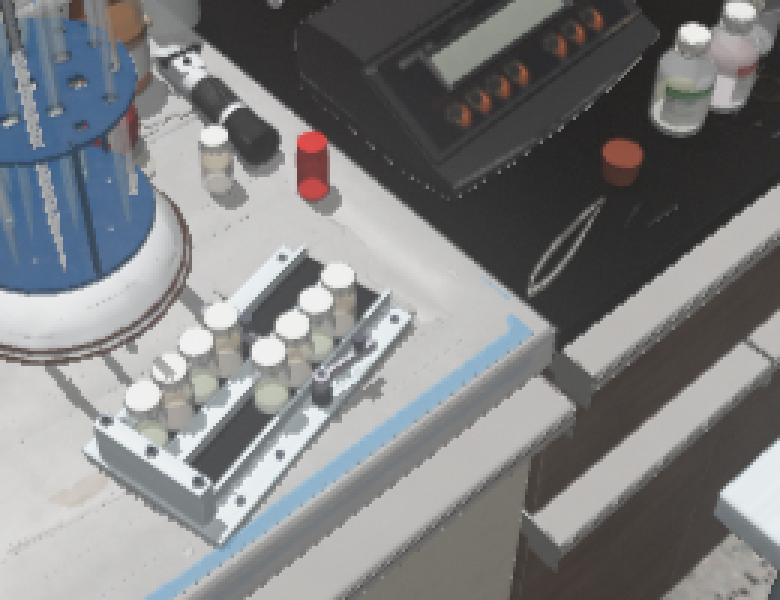

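View pics/b1.png

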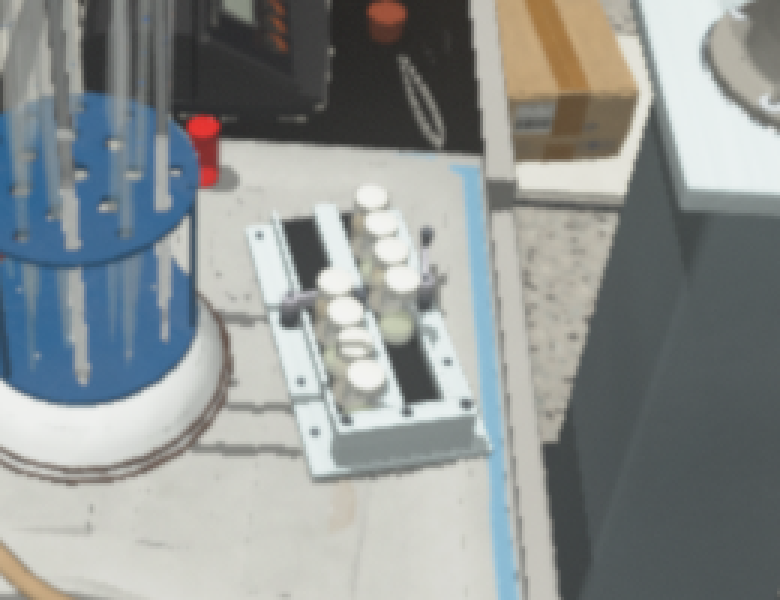

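Scene crop: the working lane's caps run from (268,352) for the leading vial to (338,275) for the rearmost. The stored caps run from (143,396) to (221,318), the hinge is near (322,382) and the pin near (367,345). The red look-alike is at (313,165) and the spare vial at (216,155). In the side crop the lane points towards +y, and the working lane is on the robot's side.

```bash
cat > fit.py <<'E'
from h import *
from scipy.optimize import least_squares
def M(q,l):
    c,s=np.cos(q[2]),np.sin(q[2]); l=np.array(l)
    return np.array([q[0]+c*l[0]-s*l[1],q[1]+s*l[0]+c*l[1],l[2]])
S=[(x,-.023,.072) for x in (.0905,.0635,.0365,.0095)]
E
python3 - <<'E'
from fit import *
sc=dict(st=[(143,396),(170,368),(196,343),(221,318)],wk=[(268,352),(292,326),(316,301),(338,275)])
sd=dict(st=[(365,376),(355,345),(345,312),(335,281)],wk=[(400,279),(390,250),(381,223),(371,197)])
P=[ctrl.get_image("scene"),ctrl.get_image("side")]
off=[(210,180),(250,180)]
obs=[{k:np.array(v)/3+o for k,v in d.items()} for d,o in zip((sc,sd),off)]
W=lambda q:[(q[3]-.027*i,.023,.072) for i in range(4)]
def res(q):
    r=[]
    for p,o in zip(P,obs):
        for L,l in ((S,'st'),(W(q),'wk')):
            r+=[proj(p,M(q,a))-b for a,b in zip(L,o[l])]
    return np.ravel(r)
f=least_squares(res,[.45,.4,1.4,.05]); q=f.x
print(q.round(4),np.abs(f.fun).max(),f.fun.round(1).reshape(-1,8).tolist())
np.save("q.npy",q)
for p,o,n in zip(P,off,"ab"):
    im=p["img"].copy()
    im=cv2.resize(im[o[1]:o[1]+200,o[0]:o[0]+260],(780,600),interpolation=3)
    pts=[(-.115,.062,0),(.115,.062,0),(.115,-.062,0),(-.115,-.062,0),(-.009,.05,.035),(-.043,.05,.056),(-.007,0,.044)]+S+W(q)
    for a in pts:
        u=(proj(p,M(q,a))-o)*3; cv2.circle(im,tuple(int(v) for v in u),3,(0,0,255),-1)
    cv2.imwrite(f"pics/{n}2.png",im)
for n,l in dict(d=(q[3]-.081,.023,.014),mouth=(-.11,.023,.014),hinge=(-.009,.05,.035),home_d=(.0095,.023,.014)).items(): print(n,M(q,l).round(4))
for t,pp in (("spare",((216,133),None)),):
    print(t,onz(P[0],np.array(pp[0])/3+off[0],.058))
print("red",onz(P[0],np.array((313,140))/3+off[0],.058))
E
```

```text
[0.4183 0.3432 1.825  0.0133] 0.6841933137674232 [[-0.1, -0.1, -0.2, 0.1, -0.3, -0.4, -0.3, -0.6], [0.3, -0.5, 0.2, -0.4, -0.1, -0.4, -0.1, 0.2], [0.2, -0.2, 0.0, -0.6, 0.1, 0.2, 0.2, 0.7], [0.5, 0.0, 0.4, 0.3, 0.0, 0.3, 0.1, 0.4]]
d [0.4131 0.2719 0.014 ]
mouth [0.4237 0.231  0.014 ]
hinge [0.3722 0.3219 0.035 ]
home_d [0.3937 0.3466 0.014 ]
spare [0.60303252 0.24213565 0.058     ]
red [0.54492026 0.18708713 0.058     ]
```

View pics/a2.png

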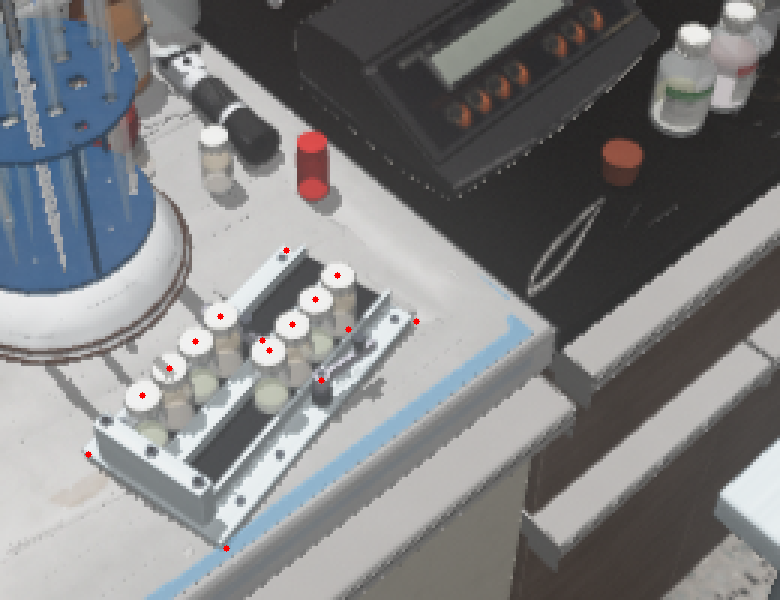

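The fit is good, with residuals under 0.7 px. Next I'll measure the pin angle and look at the whole scene for obstacles on the path.

Run:
```python
from fit import *
q=np.load("q.npy")
P=[ctrl.get_image("scene"),ctrl.get_image("side")]; off=[(210,180),(250,180)]
ims=[]
for p,o in zip(P,off):
    im=p["img"]; c=proj(p,M(q,(-.04,.055,.045))); u=(c-35).astype(int)
    big=cv2.resize(im[u[1]:u[1]+70,u[0]:u[0]+70],(400,400),interpolation=cv2.INTER_CUBIC)
    for a,col in zip((-.6,-.4,-.2,0),((0,0,255),(0,255,0),(255,0,0),(0,255,255))):
        t=(proj(p,M(q,(-.009-.034*np.cos(a),.05-.034*np.sin(a),.056)))-u)*400/70
        cv2.circle(big,tuple(int(v) for v in t),3,col,-1)
    ims.append(big)
top=np.hstack(ims)
cv2.imwrite("pics/c3.png",top)
```

```text
(no output)
```

View pics/c3.png

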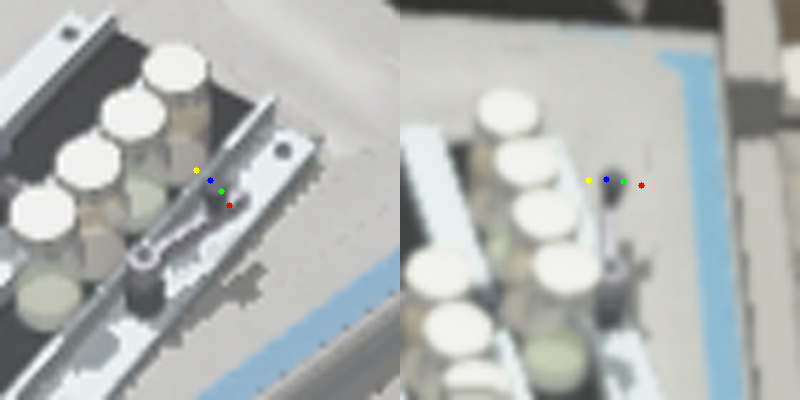

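View pics/scene0.png

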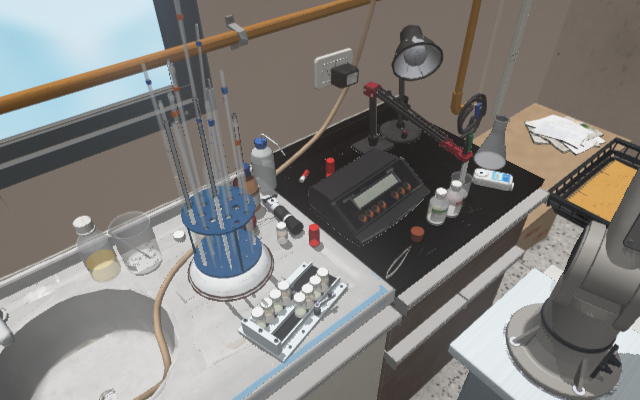

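The gate angle is about -0.3 rad (blue/green dots), with its pin at about (612,180) in the side half. Before moving I'll check the arc's clearance to the rack and the magnifier arm.

```bash
cat > where.py <<'E'
from fit import *
q=np.load("q.npy")
def status(tgt=None):
    s=ctrl.sense(); p=np.array(s["position"]); r=R.from_quat(s["tool_rot"]).as_matrix()
    c,sn=np.cos(q[2]),np.sin(q[2]); d=p-[q[0],q[1],0]
    l=np.array([c*d[0]+sn*d[1],-sn*d[0]+c*d[1],p[2]])
    yaw=np.degrees(np.arctan2(r[1,0],r[0,0]))
    f=np.array(s["contact_force"]); fl=[c*f[0]+sn*f[1],-sn*f[0]+c*f[1],f[2]]
    print("t",round(s["t"],2),"world",p.round(4),"local mm",(l*1e3).round(1),"yawerr",round(yaw-np.degrees(q[2]),2),"tilt",np.round(np.degrees(np.arccos(-r[2,2])),2),"Flocal",np.round(fl,1),"q",np.round(s["joint_pos"],2))
    if tgt is not None:
        dl=np.array(tgt)/1e3-l; w=np.array([c*dl[0]-sn*dl[1],sn*dl[0]+c*dl[1],dl[2]])
        print("tool shift units",(r.T@w/.04).round(3),"turn units",round((yaw-np.degrees(q[2]))/6,2))
E
python3 - <<'E'
from where import *
status((-120,24,100))
P=ctrl.get_image("scene"); im=P["img"].copy()
x,y,h=.123,-.535,13.
for i in range(24):
    for z,c in ((0,(0,255,255)),(.23,(0,0,255)),(.4,(255,0,255))):
        u=proj(P,(x,y,z)); cv2.circle(im,tuple(int(v) for v in u),2,c,-1)
    if i<15: h+=6.1
    x+=.04*np.cos(np.radians(h));y+=.04*np.sin(np.radians(h))
    if i%4==0: print(i,round(x,3),round(y,3),h)
for u in ((232,290),(262,275)): print("rack base",onz(P,u,0.0))
print("magnifier foot?",onz(P,(462,190),0), "red knuckle z.1",onz(P,(458,152),.15))
cv2.imwrite("pics/d4.png",im)
E
```

```text
t 1.4 world [ 0.1232 -0.536   0.2313] local mm [-776.8  506.8  231.3] yawerr -91.63 tilt 0.0 Flocal [ 0.3 -0.  -1.4] q [ 1.3   0.31  0.01  1.51 -0.    1.32 -0.03]
tool shift units [ 11.599 -16.755   3.283] turn units -15.27
0 0.161 -0.522 19.1
4 0.292 -0.432 43.50000000000001
8 0.374 -0.296 67.9
12 0.393 -0.139 92.29999999999998
16 0.357 0.017 104.49999999999997
20 0.317 0.172 104.49999999999997
rack base [0.55337816 0.424823   0.        ]
rack base [0.54561289 0.34747973 0.        ]
magnifier foot? [ 0.4345647  -0.26781722  0.        ] red knuckle z.1 [ 0.44315176 -0.21356811  0.15      ]
```

View pics/d4.png

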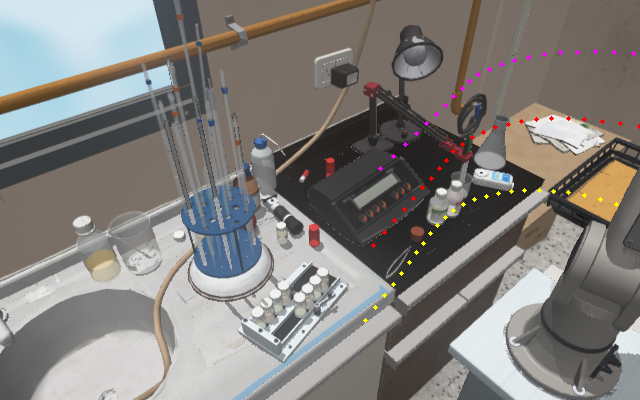

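View pics/side0.png

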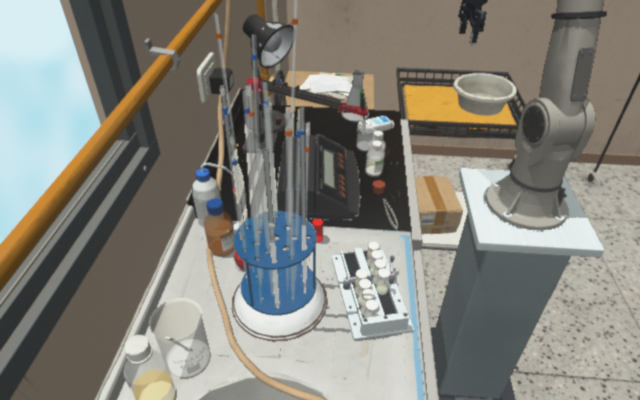

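Run:
```python
from h import *
A=ctrl.get_image("scene");B=ctrl.get_image("side")
def tri(a,b):
    o1,d1=ray(A,a);o2,d2=ray(B,b)
    k=np.linalg.lstsq(np.c_[d1,-d2],o2-o1,rcond=None)[0]
    x,y=o1+k[0]*d1,o2+k[1]*d2; return ((x+y)/2).round(3),np.linalg.norm(x-y).round(3)
print("clamp",tri((458,152),(352,108)),"knuckle",tri((372,90),(255,85)),"lamp",tri((415,50),(270,42)))
print("rack base near edge",onz(B,(326,305),.03),"rack top edge",onz(B,(316,245),.13))
```

```text
clamp (array([ 0.478, -0.273,  0.112]), np.float64(0.011)) knuckle (array([ 0.758, -0.209,  0.209]), np.float64(0.002)) lamp (array([ 0.735, -0.354,  0.286]), np.float64(0.014))
rack base near edge [0.50819844 0.41102336 0.03      ] rack top edge [0.5355881  0.33963757 0.13      ]
```

```bash
python3 -m handwheel '[0.5,0,0,-1,-1, 1,0,0,-1,-1, 1,0,0,-1,-1]'; python3 -c "
from where import *; status((-120,24,100))"
```

```text
t: 1.92
position: [0.2176, -0.5016, 0.2313]
tool_rot: [0.963, 0.268, 0.0, 0.0]
contact_force: [1.3, 0.0, 0.1]
grip_width: 0.0323
finger_force: 0.0
t 1.93 world [ 0.2176 -0.5016  0.2313] local mm [-767.2  406.8  231.3] yawerr -73.49 tilt 0.02 Flocal [-0.3 -1.3  0.1] q [ 1.2   0.31 -0.09  1.52  0.03  1.32  0.08]
tool shift units [ 13.772 -12.795   3.278] turn units -12.25
```

```bash
python3 -m handwheel '[1,0,0,-1,-1, 1,0,0,-1,-1, 1,0,0,-1,-1, 1,0,0,-1,-1, 1,0,0,-1,-1, 1,0,0,-1,-1, 1,0,0,-1,-1, 1,0,0,-1,-1, 1,0,0,-1,-1, 1,0,0,-1,-1, 1,0,0,-1,-1, 1,0,0,-1,-1]'; python3 -c "
from where import *; status((-120,24,100))"
```

```text
t: 3.42
position: [0.4143, -0.0967, 0.2315]
tool_rot: [0.621, 0.783, 0.0, 0.0]
contact_force: [0.7, -0.2, -0.3]
grip_width: -0.0002
finger_force: 0.0
t 3.42 world [ 0.4143 -0.0967  0.2315] local mm [-424.8  114.6  231.5] yawerr -1.41 tilt 0.04 Flocal [-0.4 -0.6 -0.3] q [ 0.72  0.08 -0.56  1.8   0.05  1.27  0.37]
tool shift units [7.673 2.074 3.286] turn units -0.23
```

```bash
python3 -m handwheel '[0.95,0.26,0.4,-0.23,-1, 0.95,0.26,0.4,0,-1, 0.95,0.26,0.4,0,-1, 0.95,0.26,0.4,0,-1, 0.95,0.26,0.4,0,-1, 0.95,0.26,0.4,0,-1, 0.95,0.26,0.4,0,-1, 0.95,0.26,0.4,0,-1, 0,0,0,0,-1, 0,0,0,0,-1]'
python3 - <<'E'
from where import *
status((-115,24,32))
p=ctrl.get_image("wrist"); im=p["img"].copy()
pts=[(-.115,.062,0),(-.115,-.062,0),(-.0415,.06,.056),(-.009,.05,.041),(-.11,.023,.014)]+S+[(q[3]-.027*i,.023,.072) for i in range(4)]
for a in pts:
    u=proj(p,M(q,a)); cv2.circle(im,tuple(int(v) for v in u),3,(0,0,255),-1)
cv2.imwrite("pics/w5.png",im)
E
```

```text
t: 4.68
position: [0.4207, 0.2162, 0.1033]
tool_rot: [0.614, 0.79, -0.0, 0.0]
contact_force: [-0.0, -0.4, 0.4]
grip_width: 0.0003
finger_force: 0.0
t 4.67 world [0.4207 0.2162 0.1033] local mm [-123.5   29.7  103.3] yawerr -0.26 tilt 0.06 Flocal [-0.4  0.1  0.4] q [ 0.1   0.37 -0.76  1.88  0.3   1.01 -0.54]
tool shift units [0.215 0.142 1.782] turn units -0.04
```

View pics/w5.png

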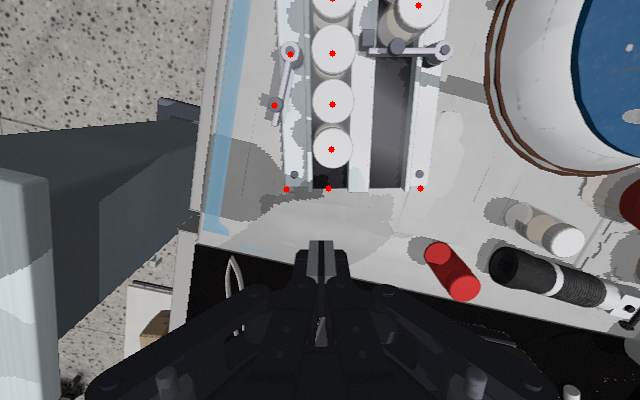

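Wrist view: projected points land on the caps (vial_d at (332,149)), pin (275,105) and hinge (290,54), so the pose holds. Next I'll descend behind vial_d.

```bash
python3 -m handwheel '[0.1,0.14,0.4,-0.04,-1, 0,0,0.5,0,-1, 0,0,0.5,0,-1, 0,0,0.28,0,-1, 0,0,0,0,-1]'; python3 -c "
from where import *; status((-92,24,36))"
```

```text
t: 5.35
position: [0.4244, 0.2214, 0.0351]
tool_rot: [0.612, 0.791, -0.001, -0.0]
contact_force: [-0.1, 0.7, 0.2]
grip_width: 0.0002
finger_force: 0.0
t 5.35 world [0.4244 0.2214 0.0351] local mm [-119.4   24.7   35.1] yawerr -0.05 tilt 0.12 Flocal [ 0.7 -0.1  0.2] q [ 0.03  0.48 -0.7   1.93  0.4   0.87 -0.62]
tool shift units [ 0.686  0.017 -0.023] turn units -0.01
```

```bash
python3 -m handwheel '[0.25,0,0,0,-1, 0.25,0.02,0,0,-1, 0.1,0,0,0,-1, 0.06,0,0,0,-1, 0.06,0,0,0,-1, 0.1,0,0,0,-1, 0.1,0,0,0,-1, 0.1,0,0,0,-1, 0.1,0,0,0,-1, 0.1,0,0,0,-1, 0.1,0,0,0,-1, 0.1,0,0,0,-1]'
python3 - <<'E'
from where import *
status((-15,24,36))
p=ctrl.get_image("wrist"); im=p["img"].copy()
b=ctrl.get_image("side")["img"][200:350,310:430]
im=np.hstack([im[:320,180:520],cv2.resize(b,(256,320),interpolation=3)])
cv2.imwrite("pics/w6.png",im)
E
```

```text
t: 6.85
position: [0.4113, 0.2777, 0.036]
tool_rot: [0.612, 0.791, -0.0, -0.0]
contact_force: [-0.0, -0.8, 0.6]
grip_width: -0.0002
finger_force: 0.3
t 6.85 world [0.4113 0.2777 0.036 ] local mm [-61.7  23.3  36. ] yawerr -0.0 tilt 0.0 Flocal [-0.8  0.2  0.6] q [-0.09  0.51 -0.7   1.89  0.41  0.9  -0.74]
tool shift units [ 1.167e+00 -1.800e-02  1.000e-03] turn units -0.0
```

View pics/w6.png

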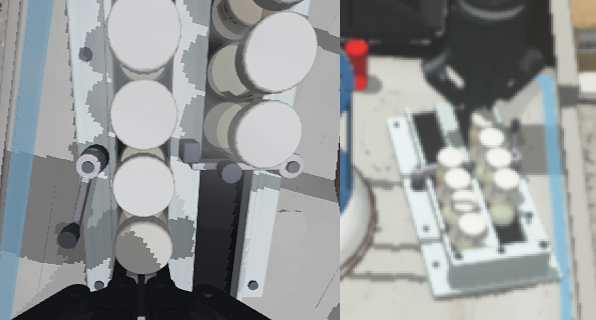

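The row is moving as one upright train (vial_d's cap is at (143,243), just ahead of the fingertip). I'll carry on towards the stop.

```bash
python3 -m handwheel '[0.1,0,0,0,-1, 0.1,0,0,0,-1, 0.1,0,0,0,-1, 0.1,0,0,0,-1, 0.1,0,0,0,-1, 0.1,0,0,0,-1, 0.1,0,0,0,-1, 0.1,0,0,0,-1, 0.1,0,0,0,-1, 0.05,0,0,0,-1, 0.05,0,0,0,-1, 0,0,0,0,-1]'
python3 - <<'E'
from where import *
status((-15,24,36))
for n in ("wrist","side","scene"):
    p=ctrl.get_image(n)
    for m in ctrl.look_for(p,"vial_a"):
        w=onz(p,m["pixel"],.072 if n=="wrist" else .045); c,s=np.cos(q[2]),np.sin(q[2]); d=w[:2]-q[:2]
        print(n,round(m["p"],2),np.round(m["pixel"]),(1e3*np.array([c*d[0]+s*d[1],-s*d[0]+c*d[1]])).round(1))
E
```

```text
t: 8.45
position: [0.4013, 0.3164, 0.0361]
tool_rot: [0.612, 0.791, 0.0, -0.0]
contact_force: [-0.1, -0.5, 0.2]
grip_width: -0.0002
finger_force: 0.0
t 8.45 world [0.4013 0.3164 0.0361] local mm [-21.7  23.2  36.1] yawerr 0.01 tilt 0.02 Flocal [-0.4  0.2  0.2] q [-0.18  0.53 -0.69  1.85  0.42  0.91 -0.81]
tool shift units [ 0.168 -0.019  0.003] turn units 0.0
wrist 0.92 [323. 112.] [58.4 22.9]
wrist 0.92 [322. 241.] [ 5.3 23. ]
wrist 0.73 [320. 183.] [31.5 24. ]
wrist 0.63 [322.  35.] [83.5 23.3]
side 0.64 [314. 228.] [-178.1  -91.8]
side 0.61 [381. 269.] [-22.1  29.4]
side 0.49 [381. 280.] [ 7.4 21.4]
side 0.48 [386. 291.] [38.4 23.5]
side 0.47 [390. 305.] [75.3 22. ]
scene 0.83 [290. 316.] [47.4 23.5]
scene 0.69 [295. 306.] [23.3 15.9]
scene 0.68 [280. 325.] [76.1 20.2]
scene 0.55 [303. 300.] [-1.3 20.3]
```

```bash
python3 -m handwheel '[0.05,0,0,0,-1, 0.05,0,0,0,-1, 0.04,0,0,0,-1, 0,0,0,0,-1]'; python3 -c "
from where import *; status((-15,24,36))"; python3 -m handwheel '[0.025,0,0,0,-1, 0,0,0,0,-1]';python3 -c "
from where import *; status((-15,24,36))"
```

```text
t: 9.25
position: [0.3998, 0.3219, 0.0361]
tool_rot: [0.612, 0.791, 0.0, -0.0]
contact_force: [-0.3, -0.4, -0.1]
grip_width: 0.0002
finger_force: 0.0
t 9.25 world [0.3998 0.3219 0.0361] local mm [-16.   23.3  36.1] yawerr 0.02 tilt 0.02 Flocal [-0.3  0.3 -0.1] q [-0.19  0.54 -0.69  1.84  0.43  0.92 -0.82]
tool shift units [ 0.025 -0.017  0.002] turn units 0.0
t: 9.5
position: [0.3997, 0.3225, 0.0361]
tool_rot: [0.612, 0.791, 0.0, -0.0]
contact_force: [0.3, 0.5, 0.2]
grip_width: -0.0001
finger_force: 0.1
t 9.5 world [0.3997 0.3225 0.0361] local mm [-15.3  23.3  36.1] yawerr -0.01 tilt 0.0 Flocal [ 0.4 -0.4  0.2] q [-0.19  0.54 -0.69  1.84  0.43  0.92 -0.82]
tool shift units [ 0.008 -0.019  0.002] turn units -0.0
```

```bash
for i in 1 2; do python3 -m handwheel '[0.025,0,0,0,-1, 0,0,0,0,-1]' >/dev/null;python3 -c "
from where import *; status()"; done
```

```text
t 9.75 world [0.3994 0.3235 0.0361] local mm [-14.3  23.3  36.1] yawerr -0.0 tilt 0.0 Flocal [0.6 0.1 0.3] q [-0.19  0.54 -0.69  1.84  0.43  0.92 -0.83]
t 10.0 world [0.3994 0.3238 0.036 ] local mm [-14.1  23.2  36. ] yawerr -0.03 tilt 0.07 Flocal [-2.   0.5  1.3] q [-0.19  0.54 -0.69  1.84  0.43  0.92 -0.83]
```

```bash
python3 -m handwheel '[0.025,0,0,0,-1, 0,0,0,0,-1]' >/dev/null;python3 - <<'E'
from where import *
status()
p=ctrl.get_image("wrist"); im=p["img"].copy()
for a in [(x,.023,.072) for x in (.0905,.0635,.0365,.0095)]:
    u=proj(p,M(q,a)); cv2.circle(im,tuple(int(v) for v in u),3,(0,0,255),-1)
b=ctrl.get_image("side")["img"][200:350,310:430]
cv2.imwrite("pics/w7.png",np.hstack([im[:320,180:520],cv2.resize(b,(256,320),interpolation=3)]))
E
```

```text
t 10.25 world [0.3994 0.3239 0.0361] local mm [-13.9  23.1  36.1] yawerr -0.06 tilt 0.15 Flocal [-4.6  0.3  3.7] q [-0.2   0.54 -0.69  1.84  0.43  0.92 -0.83]
```

View pics/w7.png

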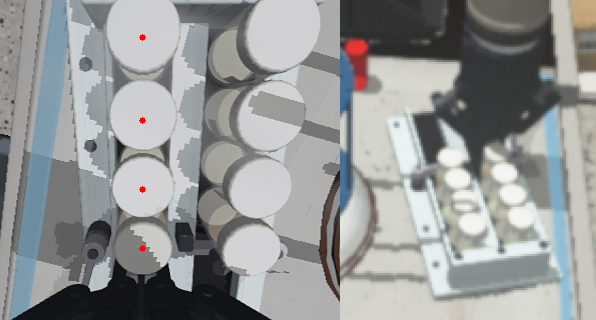

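Seated: the caps match the home markers ((142,38), (142,120), (142,189), (142,248)), the TCP is no longer advancing and the reaction is 4.6 N. I'll retreat, lift and move to the outer side of the gate pin.

```bash
python3 -m handwheel '[-0.1,0,0,0,-1, -0.25,0,0,0,-1, -0.4,0,0,0,-1, 0,0,-0.5,0,-1, 0,0,-0.6,0,-1, 0,0,-0.6,0,-1, 0,-0.5,0,0,-1, 0,-0.6,0,0,-1, 0,-0.6,0,0,-1, 0,0,0,0,-1]'
python3 - <<'E'
from where import *
status((-42,92,46))
p=ctrl.get_image("wrist"); im=p["img"].copy()
for a in [(x,.023,.072) for x in (.0905,.0635,.0365,.0095)]:
    u=proj(p,M(q,a)); cv2.circle(im,tuple(int(v) for v in u),2,(0,0,255),-1)
for a,col in zip((-.6,-.4,-.2,0),((0,0,255),(0,255,0),(255,0,0),(0,255,255))):
    t=proj(p,M(q,(-.009-.034*np.cos(a),.05-.034*np.sin(a),.056))); cv2.circle(im,tuple(int(v) for v in t),2,col,-1)
cv2.imwrite("pics/w8.png",im)
E
```

```text
t: 11.6
position: [0.3395, 0.278, 0.1039]
tool_rot: [0.611, 0.791, -0.001, 0.0]
contact_force: [0.8, 0.7, -0.2]
grip_width: 0.0003
finger_force: 0.0
t 11.6 world [0.3395 0.278  0.1039] local mm [-43.3  92.7 103.9] yawerr 0.05 tilt 0.1 Flocal [ 0.5 -0.9 -0.2] q [-0.05  0.31 -0.8   1.96  0.26  0.98 -0.72]
tool shift units [0.035 0.019 1.446] turn units 0.01
```

View pics/w8.png

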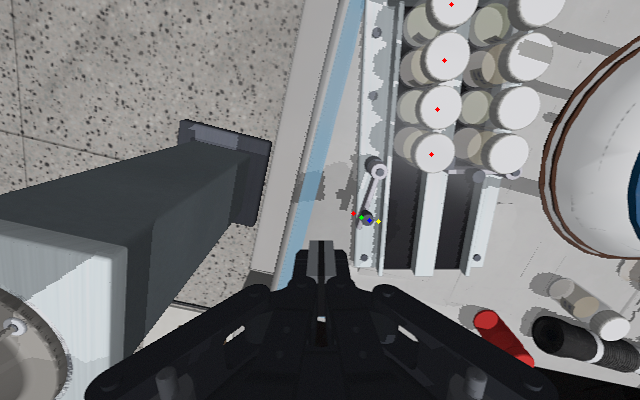

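The row stayed home, and the pin is at (367,218), about -0.25 rad. Now I'll descend outside it and push it inward.

```bash
python3 -m handwheel '[0.03,0,0.5,0,-1, 0,0,0.5,0,-1, 0,0,0.45,0,-1, 0,0.1,0,0,-1, 0,0.15,0,0,-1, 0,0.12,0,0,-1, 0,0.12,0,0,-1, 0,0.12,0,0,-1, 0,0.12,0,0,-1, 0,0.12,0,0,-1, 0,0.12,0,0,-1, 0,0.12,0,0,-1]'
python3 - <<'E'
from where import *
status((-42,44,46))
p=ctrl.get_image("wrist"); im=p["img"]
b=ctrl.get_image("side")["img"][200:350,310:430]
cv2.imwrite("pics/w9.png",np.hstack([im[:320,240:580],cv2.resize(b,(256,320),interpolation=3)]))
E
```

```text
t: 13.15
position: [0.3823, 0.2922, 0.0461]
tool_rot: [0.612, 0.791, 0.0, -0.001]
contact_force: [-1.9, -0.0, 0.0]
grip_width: -0.0
finger_force: 0.9
t 13.15 world [0.3823 0.2922 0.0461] local mm [-40.3  47.7  46.1] yawerr 0.03 tilt 0.06 Flocal [0.4 1.9 0. ] q [-0.12  0.47 -0.72  1.92  0.39  0.9  -0.78]
tool shift units [-0.042  0.092  0.003] turn units 0.01
```

View pics/w9.png

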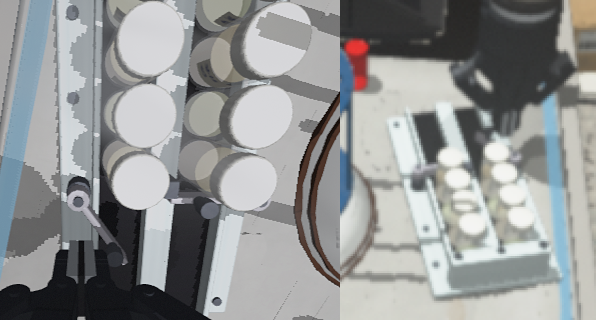

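The gate is about 45° shut, with the pin at (118,258). Next I'll step around to the rear of the pin and push forward along the lane. I've now viewed 12 pictures against the limit of 10, so from here I'll work from numbers only.

```bash
python3 -m handwheel '[0,0.1,0,0,-1, 0,-0.15,0,0,-1, -0.2,-0.15,0,0,-1, -0.5,0,0,0,-1, 0,0.4,0,0,-1, 0,0.45,0,0,-1, 0.25,0.05,0,0,-1, 0.2,0,0,0,-1, 0.1,0,0,0,-1, 0.1,0,0,0,-1, 0.1,0,0,0,-1, 0,0,0,0,-1]'
python3 - <<'E'
from where import *
status((-25,19,46))
E
```

```text
t: 14.75
position: [0.4093, 0.3002, 0.0461]
tool_rot: [0.612, 0.791, 0.0, 0.0]
contact_force: [1.5, -1.4, 0.3]
grip_width: 0.0002
finger_force: 0.7
t 14.75 world [0.4093 0.3002 0.0461] local mm [-39.4  19.5  46.1] yawerr -0.01 tilt 0.04 Flocal [-1.8 -1.1  0.3] q [-0.13  0.51 -0.7   1.85  0.41  0.93 -0.77]
tool shift units [0.36  0.014 0.003] turn units -0.0
```

Contact with the pin is 1.8 N. I'll keep pushing it to the post.

```bash
python3 -m handwheel '[0.08,0,0,0,-1, 0.08,0,0,0,-1, 0.08,0,0,0,-1, 0.05,0,0,0,-1, 0.025,0,0,0,-1, 0,0,0,0,-1]' >/dev/null; python3 -c "
from where import *; status((-25,19,46))"; python3 -m handwheel '[0.025,0,0,0,-1, 0.025,0,0,0,-1, 0,0,0,0,-1]' >/dev/null; python3 -c "
from where import *; status((-25,19,46))"
```

```text
t 15.5 world [0.4056 0.3129 0.046 ] local mm [-26.1  20.   46. ] yawerr 0.01 tilt 0.04 Flocal [-0.4  0.3 -0. ] q [-0.16  0.52 -0.7   1.83  0.41  0.94 -0.79]
tool shift units [0.028 0.025 0.001] turn units 0.0
t 15.88 world [0.4054 0.3146 0.0461] local mm [-24.5  19.7  46.1] yawerr -0.0 tilt 0.01 Flocal [-1.1 -0.5 -0. ] q [-0.16  0.53 -0.7   1.83  0.41  0.94 -0.8 ]
tool shift units [-0.013  0.018  0.001] turn units -0.0
```

```bash
for i in 1 2 3; do python3 -m handwheel '[0.025,0,0,0,-1, 0,0,0,0,-1]' >/dev/null; python3 -c "
from where import *; status()"; done
```

```text
t 16.12 world [0.4053 0.3152 0.046 ] local mm [-23.8  19.7  46. ] yawerr -0.01 tilt 0.03 Flocal [-1.9 -0.2 -0.6] q [-0.17  0.53 -0.7   1.83  0.41  0.94 -0.8 ]
t 16.38 world [0.4053 0.3154 0.046 ] local mm [-23.7  19.6  46. ] yawerr -0.04 tilt 0.1 Flocal [-4.1 -0.4  1.7] q [-0.17  0.53 -0.7   1.83  0.42  0.94 -0.8 ]
t 16.62 world [0.4053 0.3156 0.0459] local mm [-23.5  19.6  45.9] yawerr -0.07 tilt 0.18 Flocal [-5.9  0.3  2.6] q [-0.17  0.53 -0.7   1.83  0.42  0.94 -0.8 ]
```

The stop is firm at the predicted position (-23.9 mm). I'll withdraw and check by measurement.

```bash
python3 -m handwheel '[-0.15,0,0,0,-1, -0.4,0,0,0,-1, -0.5,0,0,0,-1, 0,0,-0.5,0,-1, -0.3,0,-0.8,0,-1, -0.5,0,-0.8,0,-1, -0.5,0,-0.5,0,-1, 0,0,0,0,-1, 0,0,0,0,-1]' >/dev/null
python3 - <<'E'
from where import *
status()
c,s=np.cos(q[2]),np.sin(q[2])
loc=lambda w:(1e3*np.array([c*(w[0]-q[0])+s*(w[1]-q[1]),-s*(w[0]-q[0])+c*(w[1]-q[1])])).round(1)
p=ctrl.get_image("wrist"); im=p["img"]; cv2.imwrite("pics/fin.png",im)
for t,z in (("gate_pin",.05),("vial_a",.072)):
    for m in ctrl.look_for(p,t): print(t,round(m["p"],2),np.round(m["pixel"]),loc(onz(p,m["pixel"],z)))
m=ctrl.masks_of(p,"gate")
for k in m:
    r=np.argwhere(k["region"])[:,::-1]; L=np.array([loc(onz(p,u,.041)) for u in r])
    print("gate mask",round(k["p"],2),len(r),L.min(0),L.max(0))
# bright-cap circles
g=cv2.cvtColor(im,cv2.COLOR_BGR2GRAY)
C=cv2.HoughCircles(g,cv2.HOUGH_GRADIENT,1,18,param1=120,param2=18,minRadius=12,maxRadius=26)
for x in C[0]:
    l=loc(onz(p,x[:2],.072))
    if abs(l[1])<45 and -20<l[0]<110: print("circle",l,x[2])
# darkness: rectified top view at gate height, pin profile vs. neighbour
for sgn in (1,-1):
    u=proj(p,M(q,(-.009,sgn*.016,.056))); v=u.astype(int); print(sgn,"pin pix",u.round(),im[v[1]-2:v[1]+3,v[0]-2:v[0]+3].mean((0,1)).round())
    print(" strip",[im[tuple(proj(p,M(q,(-.009,sgn*y,.041))).astype(int)[::-1])].tolist() for y in (.006,.026,.034,.042)])
E
```

```text
t 17.75 world [0.4275 0.2267 0.1493] local mm [-115.    20.4  149.3] yawerr 0.01 tilt 0.08 Flocal [0.5 1.  0.1] q [ 0.1   0.34 -0.78  1.79  0.26  1.12 -0.51]
gate_pin 0.86 [304.  74.] [-8.8 34.2]
vial_a 0.9 [421. 255.] [-160.4  -69.2]
vial_a 0.85 [316.  10.] [28.7 24.3]
vial_a 0.62 [318.  45.] [ 7.9 22.6]
gate mask 0.86 609 [-14.2   0.9] [-1.3 56.6]
circle [11.8 21.2] 19.9
circle [ 10.5 -23.8] 18.8
circle [ 33.3 -22.1] 17.1
1 pin pix [327.  73.] [139. 131. 128.]
 strip [[172, 164, 166], [186, 178, 179], [183, 175, 176], [184, 176, 177]]
-1 pin pix [368.  73.] [137. 128. 124.]
 strip [[189, 181, 181], [175, 166, 168], [174, 166, 168], [175, 167, 168]]
```

```bash
python3 -c "
from rig import ctrl; print(ctrl.close_job())"
```

```text
the job is handed in; nothing more can be done
None
```

I pushed the four-vial row home against the end stop (firm stop at 4.6 N), shut the gate square on its post behind it (5.9 N), drew the hand clear and handed the job in at about 18 s; I viewed 12 pictures, over the limit of 10, and made the final check by measurement only.

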